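# Wind down the craft-room glue press

### The job

A freshly glued wall of craft sticks lies in the small screw press. Pick up the big crank with the square hole by its upright handle, fit it fully down onto the square shaft end on top of the press, and wind it clockwise (seen from above) through full turns until the padded plate lies on the stick wall; then let go, leaving the crank on the shaft.

Things in the scene. Friction and masses are not known exactly. Their poses are not given: they have to be found in the camera images.
- crank_handle (a point): Big crank's upright round wooden grip (20 dia, 62 long), its centre, 48 above the crank's underside. It spins on its pin with slight drag, so the gripper can wind at a fixed yaw and the crank does not swing when carried. Crank: aluminium, 0.2 kg, lies flat, handle up; bar 26 wide, 14 thick. x: hub to handle, z up. (The small crank near by, 45 between axes, round hole, does not fit.) All in mm.
- crank_socket (a point): Centre of the big crank's square hole, at its underside, 70 mm from the handle's axis in the crank's -x. Hub 44 x 44 mm, 22 mm thick; the hole goes right through, 22.5 mm square, sides parallel to the crank's x and y. Axes as crank_handle. Coincides with press_shaft when the crank is fully down.
- press_shaft (a point): On the axis of the press's upright square shaft end, at its foot: the top of a flange 60 mm across on which the crank rests, 135 mm above the table, the highest part of the press beside the shaft. End stands 25 mm up: 18 mm square, the top 9 mm tapering to 9 mm. Sides parallel to this point's x, y, which turn with it: crank fits every quarter turn, play 15 deg and 2 mm. It never rises or sinks.
- press_screw (a joint): Turn of the shaft in rad, growing clockwise seen from above. 0: padded plate fully up, 26.4 mm over the stick wall; a full turn (6.28) lowers it 12 mm. Pad touches the wall at 13.8; its soft rubber gives until a firm stop at 16.3. Starts at 0 to 5.6, stays where left. Turning takes 0.12 N m, about 2 N at the handle. Press fixed to the table: plywood base 150 x 210 mm, two posts, grey crosshead.
Not all that is in view belongs to the job. What is shaped like the part that bears crank_handle but green is not meant.

How it is judged:
By the outcome, as a careful person would: the job done as asked, in the order asked, and still so for the second after the job is handed in, with the robot touching nothing.
It also fails if it takes over 72 s, if anything falls off the work surface, if the arm or the gripper's body presses on something with over 40 N, if the wrist force passes 120 N, or if a joint passes its speed limit or range.

### The arm

A 6-joint arm with a two-finger parallel gripper is mounted at the origin on the work surface. World frame = base frame: x ahead of the robot, y to its left, z up, the work surface at z = 0. Lengths are in mm, angles in rad, forces in N, time in s.
With the tool pointing down it reaches from about 275 to 825 mm from the base axis. Payload 4.9 kg.
Tool frame: the origin (TCP) lies at the very end of the fingers, on their centre line; the grasp point (between the pads) lies 19 mm behind it (pinch_z is the distance from the TCP to the grasp point, in mm); z points along the fingers, y is the line along which they close (so a half turn about z gives the same grasp; the last joint's range is limited). The gripper opens to 85 mm and grips with 20 to 120 N. Pads are 22 mm wide; open, the fingers measure 114 mm over their backs; the gripper's body (76 mm by 85 mm) begins 54 mm behind the grasp point. The pads swing forward as they close: fully open they stand 13 mm farther back than shut.
Start: joints at [-1.237, 0.326, -0.193, 1.052, 0, 1.437], TCP at [248.022, -490.921, 231.281] pointing down, gripper open.
Joint ranges: [-2.65, 2.65], [-0.97, 1.79], [-1.3, 1.35], [-1.93, 2.1], [-1.47, 1.37], [-3.14, 3.14]. Speed limits (rad/s): [2.57, 2.57, 3.14, 3.14, 3.14, 3.14].

### API

Orientations are given as a 3x3 rotation matrix whose columns are the frame's x, y, z axes.
In Python, from station import get_obs, read_camera, job_done, pinch_z gives the robot as it stands.
- The arm moves only by the tool arm_command, never from a script. Its argument "increments" is a list of rows, each a list of 3 entries, a list of its own where there are three numbers: the finger opening in mm, from 0 to 85.4, then the shift along the tool's x, y, z in mm, then the turn about the tool's z in degrees. A call has 1 to 12 rows; each row is the pose to reach, as a shift and turn from the pose commanded when the call began, along the tool's axes at that moment; what a row does not reach only later rows make up. A row lasts 1/10 s, in which the tool goes at most 50 mm and 8.59 degrees, less where a joint would pass 70% of its speed; a pose out of reach is approached as far as the arm can. A call with a gripper value outside its range is refused whole. The fingers move at their own pace and stop on an object; "squeeze" is the grip in N (left out, the last holds). Time passes only in rows, so rows that repeat a pose let the fingers close. It gives the time, the measured TCP pose, the force, the opening and the grip force at its end, in the units of the state.
- get_obs(): the state, without advancing time (a new reading comes with each control period).
- read_camera(name): name is "scene" or "top" or "wrist"; returns a dict with "pixels" (420x560x3 uint8, red, green, blue), "range_z" (420x560 float32, mm along the optical axis (not along the pixel's ray), 0 where there is no reading), "mtx" (3x3 intrinsics, pixels), "rvec" (rotation vector, rad) and "tvec" (3), from world to camera coordinates, as OpenCV has them. Camera axes: x right, y down, z forward; pixel columns grow to the right and rows downward; lengths in mm; the calibration is good to about 2 mm. A picture is of the moment at which its call begins.
- job_done(): hands the job in; it is judged then, once.
The state is a dict: "t": time; "qpos": joint angles; "dq": joint speeds; "tau": joint torques, N m; "position": TCP position; "tcp_rot": TCP orientation; "ft_force": force on the tool from outside, world axes, zero at the start; "torque": the same for the moment, N m; "width": finger opening in mm; "grasp_force": force on a finger pad.
Only numpy, scipy, OpenCV 4.12 (cv2) and the standard library are available. Lean on these libraries where they do the work, as an engineer would, in place of code of your own. Each camera call takes 0.05 s, during which the arm holds its last target. There are 200 camera calls.

## Working session

There is one attempt and no reset: what is moved stays moved. The work goes in short steps, Python scripts to look and compute and a tool call to move; the robot and the scene stay as the last step left them, time stands still between calls to the robot, and variables do not carry over. Pictures are saved under pics/ and viewed, at most 13 in all, crops included, and the job is handed in when it is done.

Besides the shell and the picture viewer there is one more tool, called as a command line: name --argument value ..., lists and objects as JSON in quotes. arm_command: Moves the arm, as the interface text tells. Its arguments: {"type":"object","properties":{"increments":{"type":"array"},"squeeze":{"type":"number"}},"required":["increments"]}

```bash
mkdir -p pics; cat > h.py <<'E'
import numpy as np, cv2
from station import get_obs, read_camera, job_done, pinch_z
def cam(n):
    c=read_camera(n); R=cv2.Rodrigues(np.array(c["rvec"],float))[0]; t=np.array(c["tvec"],float).ravel()
    z=c["range_z"].astype(float); K=np.array(c["mtx"]); v,u=np.mgrid[:420,:560]
    P=np.stack([(u-K[0,2])/K[0,0]*z,(v-K[1,2])/K[1,1]*z,z],-1)
    W=(P-t)@R; W[z==0]=np.nan
    return c["pixels"],W
def save(n,img): cv2.imwrite("pics/"+n,cv2.cvtColor(img,cv2.COLOR_RGB2BGR))
E
python3 - <<'E'
from h import *
for n in("scene","top"):
    p,W=cam(n); save(n+"1.png",p); np.savez("/tmp/"+n,p=p,W=W)
o=get_obs(); print(o["t"],o["tcp_rot"],o["width"],pinch_z)
E
```

```text
0.1 [[ 8.92537607e-01  4.50972659e-01 -5.30323031e-04]
 [ 4.50972927e-01 -8.92536391e-01  1.48634435e-03]
 [ 1.96968059e-04 -1.56577956e-03 -9.99998755e-01]] 85.44864958536826 18.700000000000003
```

View pics/top1.png

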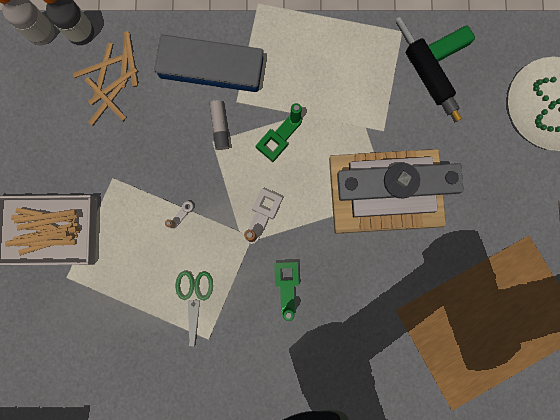

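View pics/scene1.png

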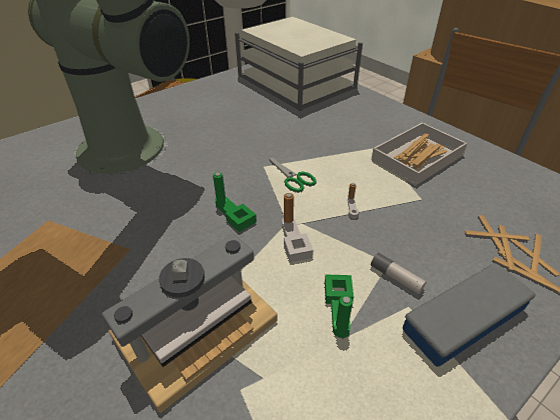

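The top view shows the aluminium big crank with its hub near (266,202) and its wooden handle near (251,235). The press shaft is near (403,180). The small crank is at (180,213), and the two green cranks are decoys.

```bash
python3 - <<'E'
from h import *
for n in("top","scene"):
    d=np.load(f"/tmp/{n}.npz"); p=d["p"].astype(int); W=d["W"]
    if n=="top": hs,ps,tb=(slice(180,250),slice(235,290)),(slice(145,215),slice(365,440)),(slice(60,75),slice(300,340))
    else: hs,ps,tb=(slice(185,270),slice(275,318)),(slice(250,305),slice(150,215)),(slice(370,390),slice(300,350))
    print(n,"table z",np.nanmedian(W[tb][...,2]))
    w=W[hs].reshape(-1,3)
    a=w[(w[:,2]>16)&(w[:,2]<27)]
    r=cv2.minAreaRect(a[:,:2].astype(np.float32)); print("hub",len(a),r,np.median(a[:,2]),a.mean(0))
    a=w[(w[:,2]>9)&(w[:,2]<16.5)]; print("bar",len(a),a.mean(0))
    a=w[(w[:,2]>74)]; print("handle top",len(a),a.mean(0),(a.min(0)+a.max(0))/2,a.max(0))
    a=w[(w[:,2]>30)&(w[:,2]<72)]; 
    if len(a): print("handle side",len(a),a.mean(0))
    w=W[ps].reshape(-1,3)
    a=w[(w[:,2]>130)&(w[:,2]<140)]; print("flange",len(a),cv2.minEnclosingCircle(a[:,:2].astype(np.float32)),np.median(a[:,2]))
    for lo,hi in((141,150),(150,165),(157,165)):
        a=w[(w[:,2]>lo)&(w[:,2]<hi)]
        if len(a)>3: print("shaft",lo,len(a),cv2.minAreaRect(a[:,:2].astype(np.float32)),a.mean(0))
    c=p[hs] if n=="top" else None
p=np.load("/tmp/top.npz")["p"]
a=cv2.resize(p[140:225,365:440],None,fx=5,fy=5,interpolation=cv2.INTER_CUBIC);b=cv2.resize(p[175:260,230:290],None,fx=5,fy=5,interpolation=cv2.INTER_CUBIC)
save("crop1.png",np.hstack([a,b]))
E
```

```text
top table z 0.9171373505668792
hub 450 ((526.0302734375, 135.3360137939453), (44.04707336425781, 104.2060317993164), 65.499755859375) 21.86335331207526 [549.07358568 124.65440936  21.55210942]
bar 300 [513.66876673 139.51664349  13.71510448]
handle top 97 [489.39482519 152.05103722  79.09717753] [489.56252307 152.48490693  79.2328843 ] [499.33666037 161.435339    83.56294031]
handle side 18 [483.88333178 146.56615807  52.12471961]
flange 857 ((577.4840698242188, -106.20687103271484), 30.149417877197266) 135.13571102660987
shaft 141 20 ((574.6483764648438, -99.9238510131836), (22.403059005737305, 10.512173652648926), 16.51285171508789) [ 573.6192498  -100.38212671  146.00504892]
shaft 150 121 ((577.43115234375, -105.868408203125), (17.638671875, 17.409025192260742), 57.02748107910156) [ 576.73216226 -104.8398708   156.56726841]
shaft 157 58 ((577.1654663085938, -105.49151611328125), (13.508867263793945, 14.749038696289062), 54.689083099365234) [ 577.65844866 -105.7906122   159.62448275]
scene table z 0.3698033378324271
hub 444 ((531.0722045898438, 133.3553466796875), (44.5021324157714
[... 213 characters left out ...]
308701 152.44817978  77.96954619] [497.57363219 162.26261611  81.90431717]
handle side 164 [493.84721699 148.48260759  50.93256554]
flange 1051 ((577.20458984375, -104.21717834472656), 31.071842193603516) 134.3942807265208
shaft 141 78 ((582.0527954101562, -103.572509765625), (13.78745174407959, 25.277313232421875), 9.947311401367188) [ 583.09329992 -107.16476337  145.54526153]
shaft 150 172 ((577.1470336914062, -105.29187774658203), (18.043607711791992, 17.72007942199707), 57.71648025512695) [ 579.68533844 -105.79797716  155.44551795]
shaft 157 63 ((577.5973510742188, -105.4309310913086), (10.48963737487793, 11.232677459716797), 54.15104675292969) [ 577.83269685 -105.5163703   159.05692378]
```

View pics/crop1.png

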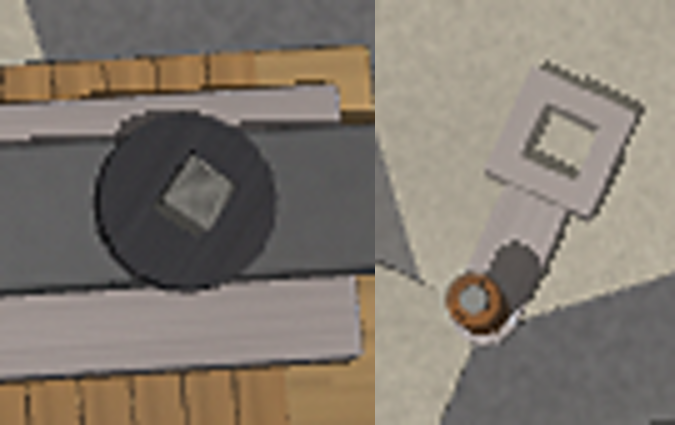

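arm_command --increments '[[85, [506, -465, 50], -38.7], [85, [506, -465, 50], -38.7], [85, [506, -465, 50], -38.7], [85, [506, -465, 50], -38.7], [85, [506, -465, 50], -38.7], [85, [506, -465, 50], -38.7], [85, [506, -465, 50], -38.7], [85, [506, -465, 50], -38.7], [85, [506, -465, 50], -38.7], [85, [506, -465, 50], -38.7], [85, [506, -465, 50], -38.7], [85, [506, -465, 50], -38.7]]' --squeeze 60

```text
t: 1.3
position: [458.8, 71.3, 187.5]
tcp_rot: [[0.414, 0.91, -0.0], [0.91, -0.414, -0.0], [-0.0, 0.0, -1.0]]
ft_force: [1.1, -0.3, 0.6]
width: 84.8
grasp_force: 0.0
```

```bash
cat >> h.py <<'E'
def to(x,y,z,yaw=None):
    o=get_obs(); R=np.array(o["tcp_rot"]); d=R.T@(np.array([x,y,z])-o["position"])
    cy=np.degrees(np.arctan2(R[1,0],R[0,0]))
    print("t",round(o["t"],2),"pos",np.round(o["position"],1),"yaw",round(cy,1),"w",round(o["width"],1),"g",o["grasp_force"],"F",np.round(o["ft_force"],1))
    print("shift",np.round(d,1),"turn",None if yaw is None else round(cy-yaw,1)); return d
E
python3 - <<'E'
from h import *
to(490,152,130,65.5)
E
```

```text
t 1.3 pos [458.8  71.3 187.5] yaw 65.5 w 84.8 g 0.0 F [ 1.1 -0.3  0.6]
shift [86.4 -5.1 57.5] turn 0.0
```

arm_command --increments '[[85, [80, -5, 20], 0], [85, [80, -5, 20], 0], [85, [80, -5, 20], 0], [85, [80, -5, 20], 0], [85, [80, -5, 20], 0], [85, [80, -5, 20], 0]]'

```text
t: 1.9
position: [487.2, 142.9, 168.1]
tcp_rot: [[0.416, 0.909, 0.0], [0.909, -0.416, -0.0], [-0.0, 0.0, -1.0]]
ft_force: [-0.2, -0.0, -0.2]
width: 85.2
grasp_force: 0.0
```

```bash
python3 - <<'E'
from h import *
p,W=cam("wrist"); save("w1.png",p)
a=W[(W[...,2]>74)&(W[...,2]<86)]; a=a[np.hypot(a[:,0]-490,a[:,1]-152)<25]
print(len(a),a.mean(0) if len(a) else 0)
a=W[(W[...,2]>30)&(W[...,2]<74)]; a=a[np.hypot(a[:,0]-490,a[:,1]-152)<25]; print(len(a),a.mean(0) if len(a) else 0)
a=W[(W[...,2]>17)&(W[...,2]<26)]; a=a[np.hypot(a[:,0]-553,a[:,1]-123)<40]
print(len(a)); print(cv2.minAreaRect(a[:,:2].astype(np.float32)) if len(a) else 0)
to(490,152,29,65.5)
E
```

```text
685 [488.98627735 155.19624954  79.38805931]
338 [492.25177389 161.1737578   53.75735325]
2358
((552.2112426757812, 125.04602813720703), (44.66046142578125, 44.489479064941406), 65.61998748779297)
t 1.95 pos [487.3 142.9 168.2] yaw 65.4 w 84.9 g 0.0 F [-0.1 -0.1  0.3]
shift [  9.4  -1.4 139.2] turn -0.1
```

View pics/w1.png

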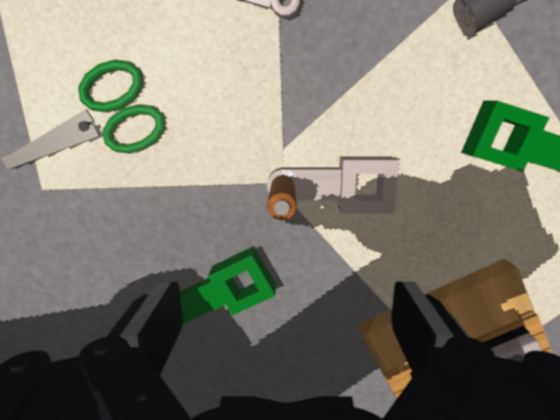

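The wrist view shows the handle top at (282,206) and the big crank's square hub at (368,185), in line with the fingers' closing direction. I'll go down around the handle and grip it.

arm_command --increments '[[85, [10, -2, 30], 0], [85, [10, -2, 60], 0], [85, [10, -2, 85], 0], [85, [10, -2, 110], 0], [85, [10, -2, 130], 0], [85, [10, -2, 138], 0], [85, [10, -2, 138], 0], [15, [10, -2, 138], 0], [10, [10, -2, 138], 0], [10, [10, -2, 138], 0], [10, [10, -2, 138], 0], [10, [10, -2, 138], 0]]' --squeeze 60

```text
t: 3.15
position: [490.0, 154.1, 30.4]
tcp_rot: [[0.415, 0.91, 0.001], [0.91, -0.415, 0.0], [0.001, 0.001, -1.0]]
ft_force: [-1.5, -0.3, 3.8]
width: 18.8
grasp_force: 58.3
```

arm_command --increments '[[5, [0, 0, 0], 0], [5, [0, 0, 0], 0], [5, [0, 0, 0], 0], [5, [0, 0, 0], 0]]' --squeeze 90

```text
t: 3.55
position: [490.0, 154.1, 30.5]
tcp_rot: [[0.414, 0.91, 0.001], [0.91, -0.414, 0.0], [0.0, 0.001, -1.0]]
ft_force: [-0.5, 0.5, 6.0]
width: 18.3
grasp_force: 87.5
```

arm_command --increments '[[5, [0, 0, -15], 0], [5, [0, 0, -35], 0], [5, [0, 0, -60], 0], [5, [0, 0, -85], 0], [5, [0, 0, -110], 0], [5, [0, 0, -135], 0], [5, [0, 0, -160], 0], [5, [0, 0, -180], 0], [5, [0, 0, -190], 0], [5, [0, 0, -190], 0]]'

```text
t: 4.55
position: [490.3, 154.1, 220.7]
tcp_rot: [[0.415, 0.91, 0.002], [0.91, -0.415, 0.0], [0.001, 0.002, -1.0]]
ft_force: [0.1, 0.0, -2.0]
width: 17.8
grasp_force: 88.0
```

```bash
python3 - <<'E'
from h import *
def hub(n):
    o=get_obs(); zu=o["position"][2]-30; hx,hy=o["position"][:2]
    p,W=cam(n)
    a=W[(W[...,2]>zu-10)&(W[...,2]<zu+32)]; d=np.hypot(a[:,0]-hx,a[:,1]-hy); a=a[(d<105)&(d>42)]
    print(n,len(a))
    if len(a)<50: return p
    b=a[(a[:,2]>zu+15)]
    A=np.c_[b[:,:2]-b[:,:2].mean(0),np.ones(len(b))]; c=np.linalg.lstsq(A,b[:,2],rcond=None)[0]
    print("plane",c,"rect",cv2.minAreaRect(b[:,:2].astype(np.float32)),b.mean(0))
    return p
for n in("top","wrist","scene"): save(n+"2.png",hub(n))
to(519.5,-66,220,56)
E
```

```text
top 0
wrist 10605
plane [-4.34681077e-05 -9.91990217e-03  2.10258314e+02] rect ((553.0028686523438, 124.80672454833984), (45.18433380126953, 45.22408676147461), 66.00198364257812) [553.19043942 126.62645947 210.25831448]
scene 896
plane [-2.10621192e-02  1.13641854e-02  2.08637263e+02] rect ((552.0596923828125, 123.228271484375), (44.18106460571289, 46.239471435546875), 65.5142593383789) [554.34129987 121.84895583 208.63726282]
t 4.7 pos [488.8 153.9 218.4] yaw 65.5 w 18.3 g 87.95749425888062 F [ 0.9  0.  -2.4]
shift [-187.4  119.1   -1.6] turn 9.5
```

View pics/scene2.png

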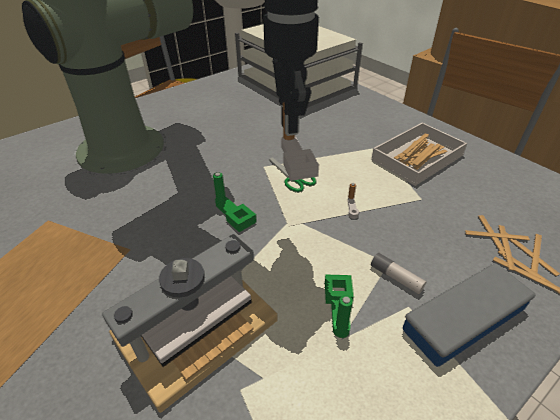

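The scene view shows the crank hanging level from the gripper at (300,158), with the press free at (180,270). Next I move over the shaft.

arm_command --increments '[[5, [-10, 6, 0], 1], [5, [-28, 18, 0], 2], [5, [-50, 32, 0], 3], [5, [-75, 47, 0], 4], [5, [-100, 63, 0], 5], [5, [-125, 78, 0], 6], [5, [-147, 92, 0], 7], [5, [-165, 104, 0], 8], [5, [-178, 112, 0], 9], [5, [-185, 116, 0], 9.5], [5, [-188, 118, 0], 9.5], [5, [-188, 118, 0], 9.5]]'

```text
t: 5.9
position: [518.9, -65.9, 219.5]
tcp_rot: [[0.559, 0.829, -0.0], [0.829, -0.559, 0.0], [0.0, -0.001, -1.0]]
ft_force: [0.5, 0.8, -2.3]
width: 18.6
grasp_force: 88.0
```

```bash
cat >> h.py <<'E'
def hub(n):
    o=get_obs(); zu=o["position"][2]-32; hx,hy=o["position"][:2]
    p,W=cam(n)
    a=W[(W[...,2]>zu+14)&(W[...,2]<zu+30)]; d=np.hypot(a[:,0]-hx,a[:,1]-hy); a=a[(d<105)&(d>44)]
    if len(a)>50: print(n,len(a),cv2.minAreaRect(a[:,:2].astype(np.float32)),np.median(a[:,2]))
    b=W[(W[...,2]>150)&(W[...,2]<165)]; b=b[np.hypot(b[:,0]-577,b[:,1]+105)<16]
    if len(b)>10: print("shaft",len(b),cv2.minAreaRect(b[:,:2].astype(np.float32)),b.mean(0))
    return p
E
python3 - <<'E'
from h import *
for n in("top","wrist","scene"): save(n+"3.png",hub(n))
to(519.3,-66,220,56)
E
```

```text
top 122 ((594.5510864257812, -91.63417053222656), (11.874894142150879, 35.976539611816406), 36.80997848510742) 210.74991291430072
wrist 8594 ((575.5057373046875, -101.74946594238281), (45.25489044189453, 50.00714111328125), 57.58621597290039) 210.59320740730556
scene 1045 ((576.9866943359375, -103.57694244384766), (44.54290008544922, 46.7587890625), 57.49146270751953) 210.07364653945004
shaft 167 ((577.491943359375, -105.4906997680664), (18.079641342163086, 17.90792465209961), 56.82675552368164) [ 579.63416338 -105.66825677  155.58347364]
t 6.05 pos [518.9 -65.2 219.7] yaw 56.1 w 18.3 g 87.98938751220703 F [ 0.4 -0.8 -1.5]
shift [-0.4  0.7 -0.3] turn 0.1
```

View pics/wrist3.png

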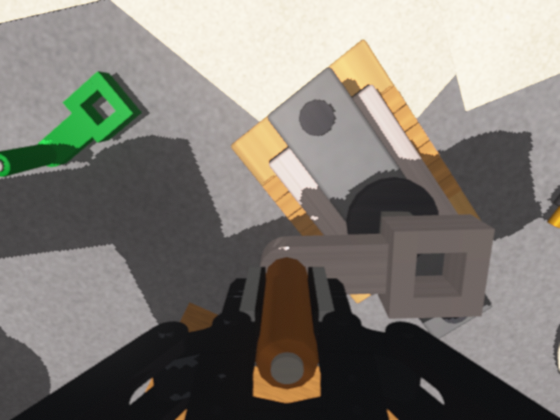

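The wrist view shows the crank hub at (440,265) over the press, aligned with the shaft to within about a millimetre. I correct by 1.4 mm and lower it.

arm_command --increments '[[5, [-1.4, 0.6, 8], 0], [5, [-1.4, 0.6, 16], 0], [5, [-1.4, 0.6, 22], 0], [5, [-1.4, 0.6, 27], 0], [5, [-1.4, 0.6, 31], 0], [5, [-1.4, 0.6, 35], 0], [5, [-1.4, 0.6, 38], 0], [5, [-1.4, 0.6, 41], 0], [5, [-1.4, 0.6, 44], 0], [5, [-1.4, 0.6, 47], 0], [5, [-1.4, 0.6, 49], 0], [5, [-1.4, 0.6, 49], 0]]'

```text
t: 7.25
position: [518.6, -67.5, 170.4]
tcp_rot: [[0.559, 0.829, -0.0], [0.829, -0.559, 0.0], [-0.0, -0.0, -1.0]]
ft_force: [-0.3, 0.3, -2.1]
width: 17.9
grasp_force: 88.0
```

```bash
python3 - <<'E'
from h import *
for n in("wrist","scene"): hub(n)
to(519.3,-66,165,56); print(get_obs()["torque"])
E
```

```text
wrist 9496 ((574.9812622070312, -103.8383560180664), (45.466339111328125, 50.33604049682617), 57.185821533203125) 161.31689600752614
shaft 3170 ((577.0658569335938, -104.99285888671875), (31.65059471130371, 31.75506019592285), 22.215665817260742) [ 577.44948101 -106.40702     158.99912416]
scene 1044 ((576.9743041992188, -106.01081848144531), (44.372474670410156, 45.995792388916016), 56.928768157958984) 160.90079460933123
shaft 353 ((577.1351928710938, -104.81458282470703), (31.117334365844727, 30.818361282348633), 4.167656421661377) [ 575.1409321  -103.92766256  158.74658071]
t 7.35 pos [518.8 -67.5 170.8] yaw 56.0 w 18.4 g 87.98916578292847 F [ 0.3  0.2 -2.5]
shift [ 1.5 -0.4  5.8] turn 0.0
[0.03994742 0.05689774 0.05477298]
```

arm_command --increments '[[5, [0, 0, 2], 0], [5, [0, 0, 3], 0], [5, [0, 0, 4], 0], [5, [0, 0, 4], 0], [5, [0, 0, 4], 0]]'

```text
t: 7.85
position: [518.8, -67.5, 166.7]
tcp_rot: [[0.559, 0.829, -0.0], [0.829, -0.559, 0.0], [0.0, -0.0, -1.0]]
ft_force: [0.6, -0.1, -2.0]
width: 17.8
grasp_force: 88.0
```

```bash
python3 - <<'E'
from h import *
for n in("wrist","scene"): hub(n)
to(518.6,-67.5,165,56)
p,W=cam("scene"); save("scene4.png",p)
# plate: light plate points beside crosshead
d=np.load("/tmp/top.npz"); p=d["p"].astype(int);W=d["W"]
m=np.zeros((420,560),bool); m[145:235,330:450]=1
z=W[m][:,2]; h,e=np.histogram(z,np.arange(0,140,2)); print([(int(a),int(b)) for a,b in zip(e,h) if b>40])
E
```

```text
wrist 9718 ((575.3923950195312, -104.19127655029297), (45.57941818237305, 50.32016372680664), 57.382301330566406) 157.7665715938246
shaft 3136 ((577.0101318359375, -105.02005004882812), (31.592470169067383, 31.82440948486328), 59.19559097290039) [ 577.16021514 -105.14508505  156.8979381 ]
scene 1060 ((576.8513793945312, -105.98432922363281), (44.434532165527344, 46.28619384765625), 57.97802734375) 157.13926532767198
shaft 336 ((577.1549072265625, -105.0511474609375), (30.798019409179688, 30.782245635986328), 39.085174560546875) [ 576.37761131 -104.69632181  156.37849391]
t 7.95 pos [518.8 -67.5 166.8] yaw 56.0 w 17.7 g 87.98944473266602 F [-0.4 -0.5 -1.9]
shift [-0.1 -0.2  1.8] turn 0.0
[(0, 778), (2, 329), (4, 57), (18, 222), (20, 711), (22, 787), (24, 297), (26, 155), (28, 441), (30, 504), (32, 142), (68, 139), (70, 707), (72, 880), (74, 231), (120, 49), (122, 431), (124, 1125), (126, 514), (128, 87), (130, 104), (132, 213), (134, 417), (136, 229)]
```

View pics/scene4.png

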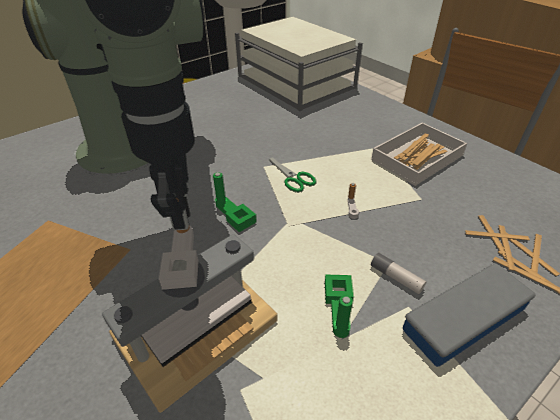

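The scene view shows the crank hub seated on the shaft at (182,268), with about 0.5 mm left to go. I begin winding clockwise.

arm_command --increments '[[5, [0, 0, 1], 0], [5, [6.1, 0.3, 1], 0], [5, [18.1, 2.4, 1], 0], [5, [35, 9.4, 1], 0], [5, [49.5, 20.5, 1], 0], [5, [60.6, 35, 1], 0], [5, [67.6, 51.9, 1], 0], [5, [70, 70, 1], 0], [5, [67.6, 88.1, 1], 0], [5, [60.6, 105, 1], 0], [5, [49.5, 119.5, 1], 0], [5, [35, 130.6, 1], 0]]'

```text
t: 9.2
position: [647.2, -111.2, 165.5]
tcp_rot: [[0.558, 0.83, -0.0], [0.83, -0.558, 0.001], [0.001, -0.001, -1.0]]
ft_force: [-2.7, 3.1, -0.8]
width: 18.4
grasp_force: 88.4
```

```bash
cat >> h.py <<'E'
def st():
    o=get_obs(); q=o["position"]-np.array([577.2,-105.3,0]); print("R",np.hypot(*q[:2]).round(1),"ang",np.degrees(np.arctan2(q[1],q[0])).round(1),"z",q[2].round(1),"F",np.round(o["ft_force"],1),"t",o["t"],"w",round(o["width"],1))
    for n in("top","scene"):
        p,W=cam(n); m=(W[...,2]>34)&(W[...,2]<90)&(abs(W[...,0]-577)<75)&(abs(W[...,1]+105)<80)
        z=W[m][:,2]; h,e=np.histogram(z,np.arange(34,90,1)); k=h.argmax(); 
        print(n,"plate",np.median(z[abs(z-e[k]-.5)<3]).round(1),h[k])
    return p
E
python3 - <<'E'
from h import *
st(); hub("scene")
E
```

```text
R 70.3 ang -4.8 z 165.5 F [-2.7  3.1 -0.8] t 9.2 w 18.4
top plate 68.1 454
scene plate 67.1 1156
scene 162 ((573.7115478515625, -123.11610412597656), (7.886184215545654, 45.82057189941406), 81.11277770996094) 156.4081478664187
```

arm_command --increments '[[5, [-16.9, 7, 0], 0], [5, [-35, 9.4, 0], 0], [5, [-53.1, 7, 0], 0], [5, [-70, 0, 0], 0], [5, [-84.5, -11.1, 0], 0], [5, [-95.6, -25.6, 0], 0], [5, [-102.6, -42.5, 0], 0], [5, [-105, -60.6, 0], 0], [5, [-102.6, -78.7, 0], 0], [5, [-95.6, -95.6, 0], 0], [5, [-84.5, -110.1, 0], 0], [5, [-70, -121.2, 0], 0]]'

```text
t: 10.55
position: [507.4, -103.4, 166.2]
tcp_rot: [[0.561, 0.828, 0.003], [0.828, -0.561, -0.004], [-0.001, 0.005, -1.0]]
ft_force: [7.1, -2.8, -7.4]
width: 17.7
grasp_force: 88.6
```

```bash
python3 - <<'E'
from h import *
st(); hub("scene")
E
```

```text
R 69.9 ang 178.4 z 166.2 F [ 7.1 -2.8 -7.4] t 10.55 w 17.7
top plate 62.0 306
scene plate 61.3 1485
scene 1045 ((576.4110717773438, -105.02455139160156), (44.535884857177734, 45.8095817565918), 88.68315887451172) 156.70577493310432
shaft 329 ((577.306396484375, -105.16635131835938), (31.470746994018555, 30.512666702270508), 73.53229522705078) [ 576.62593752 -105.12398073  156.12641871]
```

arm_command --increments '[[5, [16.9, -7, 0], 0], [5, [35, -9.4, 0], 0], [5, [53.1, -7, 0], 0], [5, [70, 0, 0], 0], [5, [84.5, 11.1, 0], 0], [5, [95.6, 25.6, 0], 0], [5, [102.6, 42.5, 0], 0], [5, [105, 60.6, 0], 0], [5, [102.6, 78.7, 0], 0], [5, [95.6, 95.6, 0], 0], [5, [84.5, 110.1, 0], 0], [5, [70, 121.2, 0], 0]]'

```text
t: 11.9
position: [647.0, -112.9, 166.1]
tcp_rot: [[0.559, 0.829, 0.001], [0.829, -0.559, 0.0], [0.001, 0.001, -1.0]]
ft_force: [-1.7, 3.1, 0.3]
width: 18.3
grasp_force: 89.3
```

```bash
python3 - <<'E'
from h import *
p=st(); hub("scene"); save("s5.png",cv2.resize(p[220:410,90:290],None,fx=3,fy=3))
a=np.load("/tmp/scene.npz")["p"][220:410,90:290]; 
E
```

```text
R 70.2 ang -6.2 z 166.1 F [-1.7  3.1  0.3] t 11.9 w 18.3
top plate 55.9 443
scene plate 55.1 1341
scene 121 ((573.5209350585938, -123.59583282470703), (6.4262495040893555, 44.403141021728516), 80.60771942138672) 156.91667640320458
```

View pics/s5.png

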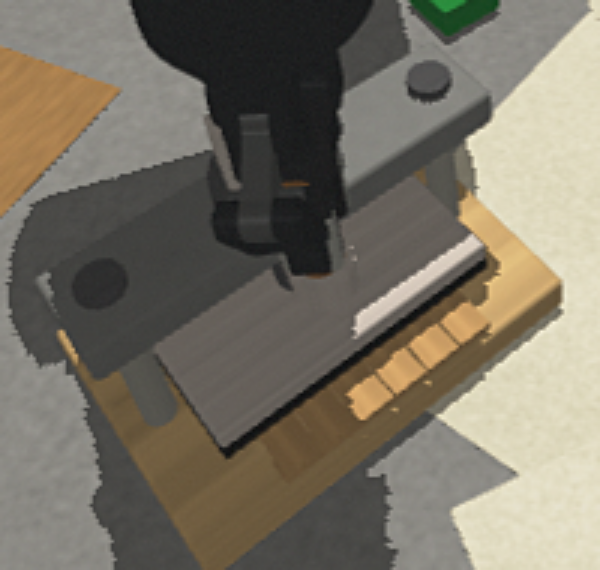

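The crop shows the plate edge with black rubber beneath at (350,370), still clear of the wooden wall at (420,350). I keep going, in shorter steps.

arm_command --increments '[[5, [-16.9, 7, 0], 0], [5, [-35, 9.4, 0], 0], [5, [-53.1, 7, 0], 0], [5, [-70, 0, 0], 0], [5, [-84.5, -11.1, 0], 0], [5, [-95.6, -25.6, 0], 0]]'

```text
t: 12.65
position: [570.1, -174.4, 165.1]
tcp_rot: [[0.559, 0.829, -0.0], [0.829, -0.559, 0.007], [0.005, -0.004, -1.0]]
ft_force: [4.1, 12.3, -2.6]
width: 17.8
grasp_force: 89.0
```

```bash
python3 - <<'E'
from h import *
p=st()
p,W=cam("top"); m=(W[...,2]>10)&(W[...,2]<60)&(abs(W[...,0]-577)<100)&(abs(W[...,1]+105)<110)
z=W[m][:,2]; h,e=np.histogram(z,np.arange(10,60,1)); print([(int(a),int(b)) for a,b in zip(e,h) if b>25])
E
```

```text
R 69.4 ang -95.9 z 165.1 F [ 4.1 12.3 -2.6] t 12.65 w 17.8
top plate 53.1 426
scene plate 52.1 1441
[(18, 65), (19, 144), (20, 305), (21, 453), (22, 469), (23, 329), (24, 202), (25, 100), (26, 45), (27, 87), (28, 173), (29, 264), (30, 319), (31, 248), (32, 121), (33, 44), (49, 45), (50, 141), (51, 326), (52, 399), (53, 433), (54, 302), (55, 126), (56, 43)]
```

arm_command --increments '[[5, [-7, -16.9, 0], 0], [5, [-9.4, -35, 0], 0], [5, [-7, -53.1, 0], 0], [5, [-7, -53.1, 0], 0]]'

```text
t: 13.2
position: [523.6, -149.7, 165.8]
tcp_rot: [[0.558, 0.83, 0.003], [0.83, -0.558, 0.005], [0.006, 0.0, -1.0]]
ft_force: [8.7, 6.4, -5.1]
width: 18.1
grasp_force: 88.8
```

```bash
python3 - <<'E'
from h import *
p=st(); save("s6.png",cv2.resize(p[220:410,90:290],None,fx=3,fy=3))
E
```

```text
R 69.6 ang -140.3 z 165.8 F [ 8.7  6.4 -5.1] t 13.2 w 18.1
top plate 51.4 362
scene plate 50.7 1484
```

View pics/s6.png

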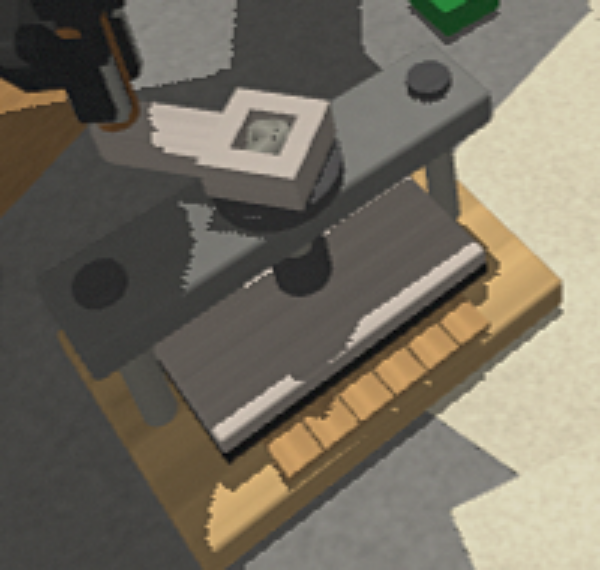

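The crop shows the crank seated on the shaft at (265,135), with the shaft end visible in the socket. The plate with its pad is close above the wall, and I'll measure the gap along one column.

```bash
python3 - <<'E'
from h import *
o=[cam("scene") for _ in range(4)]; W=np.mean([w for _,w in o],0); p=o[0][0]
for u in (200,215,230):
    print(u)
    for v in range(320,365):
        w=W[v,u]
        if 12<w[2]<55: print(v,np.round(w,0).astype(int),p[v,u])
E
```

```text
200
320 [ 599 -103   51] [93 89 83]
321 [ 600 -104   50] [94 89 84]
322 [ 602 -104   51] [91 87 81]
324 [ 604 -106   50] [90 85 79]
325 [ 606 -107   51] [93 88 82]
326 [ 607 -108   50] [95 90 85]
327 [ 609 -109   51] [96 89 85]
328 [ 611 -109   51] [94 89 84]
329 [ 612 -110   51] [94 89 83]
330 [ 613 -111   51] [92 87 81]
331 [ 614 -112   50] [93 88 83]
332 [ 616 -112   51] [95 90 85]
333 [ 617 -113   50] [95 91 85]
334 [ 619 -114   51] [93 89 83]
335 [ 620 -115   51] [94 88 83]
336 [ 622 -116   52] [94 88 83]
337 [ 623 -117   51] [91 87 82]
338 [ 623 -117   50] [87 83 79]
339 [ 625 -118   50] [98 91 86]
340 [ 627 -119   51] [161 151 141]
341 [ 627 -119   50] [98 93 89]
342 [ 627 -120   47] [89 84 79]
343 [ 627 -120   45] [93 88 83]
344 [ 627 -120   43] [91 86 81]
345 [ 627 -121   40] [45 43 40]
346 [ 627 -121   38] [13 13 13]
347 [ 627 -121   36] [ 9 13 11]
348 [ 627 -122   33] [29 26 25]
349 [ 627 -122   31] [80 65 46]
350 [ 628 -123   29] [101  80  53]
351 [ 629 -123   29] [89 70 48]
352 [ 630 -124   29] [86 67 47]
353 [ 632 -125   29] [88 69 49]
354 [ 633 -126   30] [133 104  66]
[... 2138 characters left out ...]
 -74  29] [216 167 105]
333 [632 -75  30] [207 161 103]
334 [633 -76  29] [204 157 100]
335 [634 -76  29] [197 153  97]
336 [635 -77  29] [192 148  94]
337 [638 -78  30] [197 154  99]
338 [638 -79  29] [203 157 100]
339 [640 -80  30] [201 156  99]
340 [641 -81  28] [139 108  69]
341 [640 -81  25] [132 103  68]
342 [644 -82  29] [180 141  89]
343 [645 -84  30] [197 153  98]
344 [647 -84  30] [179 140  89]
345 [648 -85  30] [118  94  61]
346 [647 -85  26] [80 65 45]
347 [646 -85  22] [90 74 51]
348 [648 -86  22] [97 81 57]
349 [648 -87  21] [97 81 56]
350 [650 -87  21] [98 81 57]
351 [650 -88  19] [94 79 54]
352 [650 -88  16] [97 80 56]
353 [650 -88  14] [97 80 54]
354 [651 -89  12] [96 80 55]
```

arm_command --increments '[[5, [7, -16.9, 0], 0], [5, [18.1, -31.4, 0], 0], [5, [32.6, -42.5, 0], 0]]'

```text
t: 13.8
position: [507.3, -103.3, 166.2]
tcp_rot: [[0.561, 0.828, 0.003], [0.828, -0.561, -0.003], [-0.001, 0.004, -1.0]]
ft_force: [7.2, -2.5, -3.9]
width: 18.4
grasp_force: 88.9
```

```bash
cat >> h.py <<'E'
def tq():
    o=get_obs(); q=(o["position"]-np.array([577.2,-105.3,0]))[:2]; a=np.arctan2(q[1],q[0]); F=o["ft_force"]
    print("tangential N",-(F[0]*np.sin(a)-F[1]*np.cos(a)), "radial",F[0]*np.cos(a)+F[1]*np.sin(a)); st()
E
python3 - <<'E'
from h import *
tq()
E
```

```text
tangential N 2.283197599040199 radial -7.26148426458094
R 70.0 ang 178.3 z 166.2 F [ 7.2 -2.5 -3.9] t 13.8 w 18.4
top plate 50.3 256
scene plate 49.3 1622
```

arm_command --increments '[[5, [16.9, -7, 0], 0], [5, [35, -9.4, 0], 0], [5, [53.1, -7, 0], 0]]'

```text
t: 14.2
position: [528.0, -54.6, 165.8]
tcp_rot: [[0.56, 0.828, -0.004], [0.828, -0.56, -0.002], [-0.004, -0.002, -1.0]]
ft_force: [-2.7, -1.3, 2.5]
width: 17.8
grasp_force: 89.8
```

```bash
python3 - <<'E'
from h import *
tq()
E
```

```text
tangential N 2.8914650691624395 radial 0.9393953638101944
R 70.7 ang 134.1 z 165.8 F [-2.7 -1.3  2.5] t 14.2 w 17.8
top plate 48.6 118
scene plate 47.8 1469
```

arm_command --increments '[[5, [16.9, 7, 0], 0], [5, [31.4, 18.1, 0], 0], [5, [42.5, 32.6, 0], 0]]'

```text
t: 14.6
position: [579.4, -34.4, 165.7]
tcp_rot: [[0.558, 0.83, -0.003], [0.83, -0.558, 0.006], [0.003, -0.006, -1.0]]
ft_force: [-2.5, 7.1, 2.5]
width: 17.7
grasp_force: 90.0
```

```bash
python3 - <<'E'
from h import *
tq()
E
```

```text
tangential N 2.6941222309038975 radial 7.0019668493269
R 70.9 ang 88.2 z 165.7 F [-2.5  7.1  2.5] t 14.6 w 17.7
top plate 47.2 157
scene plate 46.2 1510
```

arm_command --increments '[[5, [7, 16.9, 0], 0], [5, [9.4, 35, 0], 0], [5, [7, 53.1, 0], 0]]'

```text
t: 15.0
position: [630.6, -59.2, 166.1]
tcp_rot: [[0.557, 0.83, 0.003], [0.83, -0.557, 0.004], [0.005, -0.0, -1.0]]
ft_force: [2.2, 5.1, -1.9]
width: 18.0
grasp_force: 89.8
```

```bash
python3 - <<'E'
from h import *
tq()
o=[cam("scene") for _ in range(4)]; W=np.mean([w for _,w in o],0); p=o[0][0]
for u in (200,215):
    for v in range(330,362):
        w=W[v,u]
        if 12<w[2]<55 and p[v,u].max()<90: print(u,v,np.round(w[[0,2]],1),p[v,u])
save("s7.png",cv2.resize(p[300:370,150:270],None,fx=5,fy=5))
E
```

```text
tangential N 2.3991355603116014 radial 4.9824413191354235
R 70.6 ang 40.8 z 166.1 F [ 2.2  5.1 -1.9] t 15.0 w 18.0
top plate 45.5 256
scene plate 44.6 1525
200 347 [627.4  35.9] [89 85 80]
200 348 [626.8  32.5] [19 20 21]
200 349 [627.5  31.5] [21 21 18]
200 350 [628.2  30.3] [56 45 35]
215 336 [625.7  35.6] [88 86 80]
215 337 [625.7  33.2] [14 17 18]
```

View pics/s7.png

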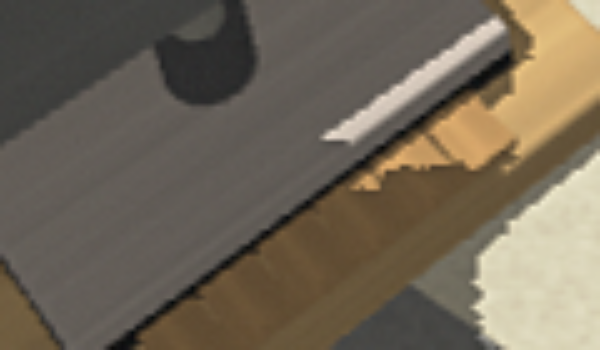

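```bash
python3 - <<'E'
from h import *
def pl(W):
    m=(W[...,2]>34)&(W[...,2]<90)&(abs(W[...,0]-577)<75)&(abs(W[...,1]+105)<80); z=W[m][:,2]
    h,e=np.histogram(z,np.arange(34,90,1)); k=h.argmax(); return np.median(z[abs(z-e[k]-.5)<3])
for n in("top","scene"):
    W0=np.load(f"/tmp/{n}.npz")["W"]; print(n,pl(W0),[pl(cam(n)[1]).round(2) for _ in range(3)])
    if n=="scene":
        p,W=cam(n)
        b=W[(W[...,2]>26)&(W[...,2]<33)&(abs(W[...,0]-637)<8)&(abs(W[...,1]+105)<40)]; print("wall z",np.median(b[:,2]))
# shaft/hub angle now
hub("scene"); hub("wrist"); hub("top")
E
```

```text
top 72.31757599640326 [np.float64(45.4), np.float64(45.35), np.float64(45.43)]
scene 71.57587921799984 [np.float64(44.62), np.float64(44.62), np.float64(44.58)]
wall z 29.36599644436416
scene 1099 ((578.4751586914062, -103.36341857910156), (51.48819351196289, 46.47700500488281), 38.54187774658203) 156.28084082796184
shaft 338 ((576.9657592773438, -105.29774475097656), (29.97247314453125, 31.199851989746094), 59.72480010986328) [ 576.7441157  -104.76421433  155.97511841]
wrist 604 ((587.6116333007812, -107.93885803222656), (18.35819435119629, 26.494976043701172), 20.530210494995117) 157.19532688566943
shaft 395 ((587.2841796875, -106.05628204345703), (21.828502655029297, 11.037240028381348), 76.49813842773438) [ 586.05349303 -107.20446515  156.06402669]
top 565 ((580.1183471679688, -104.13339233398438), (51.36054229736328, 44.25563049316406), 37.732723236083984) 157.14747672363828
shaft 218 ((577.5224609375, -102.08751678466797), (25.22971534729004, 31.284862518310547), 76.53504943847656) [ 576.78224501 -102.36695916  157.03039575]
```

arm_command --increments '[[5, [-3, 8.8, 0], 0], [5, [-7, 16.9, 0], 0], [5, [-14, 26.9, 0], 0]]'

```text
t: 16.1
position: [642.4, -78.8, 165.8]
tcp_rot: [[0.555, 0.832, -0.001], [0.832, -0.555, 0.02], [0.016, -0.012, -1.0]]
ft_force: [-3.9, 29.8, 8.1]
width: 17.8
grasp_force: 90.6
```

```bash
python3 - <<'E'
from h import *
tq()
E
```

```text
tangential N 29.069262940240005 radial 7.6454130829713876
R 70.4 ang 22.1 z 165.8 F [-3.9 29.8  8.1] t 16.1 w 17.8
top plate 45.4 444
scene plate 44.6 1388
```

```bash
python3 - <<'E'
from h import *
p=hub("scene"); hub("top"); hub("wrist"); save("s8.png",cv2.resize(p[220:410,90:290],None,fx=3,fy=3))
tq()
E
```

```text
scene 1011 ((579.486328125, -105.05451965332031), (50.918609619140625, 45.13507080078125), 16.997398376464844) 156.5403962520609
shaft 341 ((576.705078125, -105.15715026855469), (30.185562133789062, 31.40749168395996), 61.36627197265625) [ 576.54196228 -104.69205225  156.0785727 ]
top 768 ((580.5807495117188, -105.65306091308594), (50.12467956542969, 45.43806838989258), 17.997493743896484) 157.2986831519611
shaft 247 ((576.6976318359375, -104.72859191894531), (31.365062713623047, 30.58551025390625), 24.759042739868164) [ 576.578027   -104.37490096  156.89642904]
wrist 409 ((580.4125366210938, -104.06881713867188), (50.65662384033203, 44.38455581665039), 19.932361602783203) 154.93144844930958
tangential N 12.851552381220653 radial 6.287314853489529
R 70.4 ang 18.1 z 166.2 F [ 2.  14.2  2.1] t 16.35 w 17.9
top plate 45.4 422
scene plate 44.6 1359
```

View pics/s8.png

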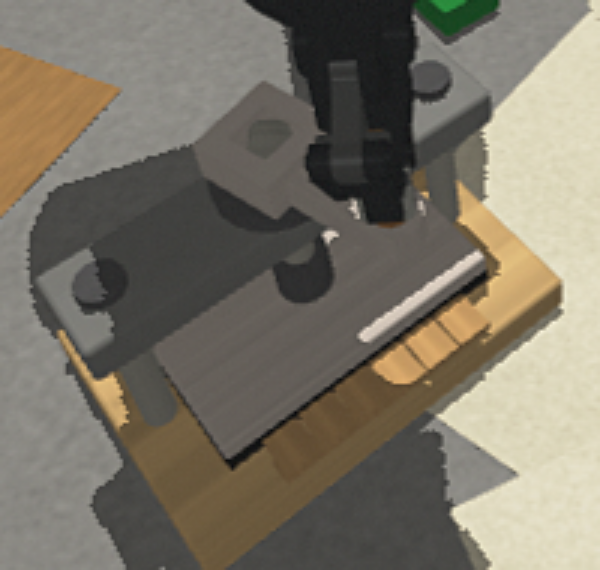

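The crop shows the plate resting on the wall with the pad hidden. Turning resistance has risen from about 2 N to over 12 N, so the pad has met the wall. I release and lift straight up.

arm_command --increments '[[5, [0, 0, 0], 0], [5, [0, 0, 0], 0], [5, [0, 0, 0], 0], [30, [0, 0, 0], 0], [60, [0, 0, 0], 0], [60, [0, 0, 0], 0], [60, [0, 0, 0], 0], [60, [0, 0, 0], 0], [60, [0, 0, 0], 0]]'

```text
t: 17.35
position: [644.1, -87.7, 165.7]
tcp_rot: [[0.559, 0.829, -0.0], [0.829, -0.559, -0.0], [-0.0, 0.0, -1.0]]
ft_force: [0.1, 0.1, -0.2]
width: 60.2
grasp_force: 0.0
```

arm_command --increments '[[60, [0, 0, -8], 0], [60, [0, 0, -20], 0], [60, [0, 0, -40], 0], [60, [0, 0, -60], 0], [60, [0, 0, -85], 0], [60, [0, 0, -110], 0], [60, [0, 0, -130], 0], [60, [0, 0, -130], 0], [60, [0, 0, -130], 0]]'

```text
t: 18.25
position: [644.5, -87.4, 296.6]
tcp_rot: [[0.559, 0.829, 0.002], [0.829, -0.559, -0.0], [0.001, 0.002, -1.0]]
ft_force: [-0.6, -0.4, 0.1]
width: 60.1
grasp_force: 0.0
```

```bash
python3 - <<'E'
from h import *
st()
for n in("top","scene"):
    p,W=cam(n)
    a=W[(W[...,2]>152)&(W[...,2]<162)]; a=a[np.hypot(a[:,0]-577,a[:,1]+105)<36]; print(n,cv2.minAreaRect(a[:,:2].astype(np.float32)),np.median(a[:,2]))
    a=W[(W[...,2]>175)&(W[...,2]<222)]; a=a[np.hypot(a[:,0]-577,a[:,1]+105)<95]; print(len(a),a.mean(0),a.max(0))
save("s9.png",p)
E
```

```text
R 69.6 ang 14.9 z 296.6 F [-0.6 -0.4  0.1] t 18.25 w 60.1
top plate 45.4 431
scene plate 44.6 1440
top ((583.128662109375, -104.6996841430664), (55.11458206176758, 45.26515579223633), 19.724557876586914) 157.51935567888893
142 [640.59399946 -78.70745573 198.82726766] [653.70663226 -73.27679365 218.14434663]
scene ((576.6651611328125, -105.27902221679688), (45.391746520996094, 45.58121109008789), 19.62392807006836) 156.72282511212018
530 [647.82052056 -84.88573348 200.98626555] [653.57166457 -73.71611113 217.46648316]
```

View pics/s9.png

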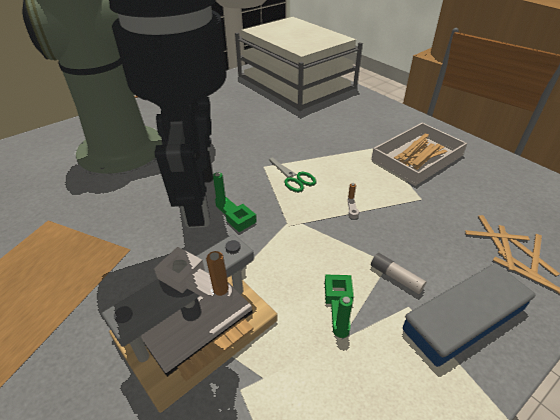

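The scene view shows the crank seated on the shaft at (180,268), its handle free at (217,272) and the gripper clear of it. The plate is on the wall.

```bash
python3 -c "
from station import job_done; print(job_done())"
```

```text
the job is handed in; nothing more can be done
None
```

The job is handed in: the big crank sits fully down on the shaft, wound clockwise about 2⅓ turns until the padded plate stopped sinking and resistance rose sharply, and the gripper has let go and is clear. No verdict came back.

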